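# Latch the tiffin carrier and hold it up level

## Task

Press the hinged keeper bar down across the tiffin carrier's lid until it snaps under its spring clip, while the carrier stands on the tray. Then lift the carrier by its top handle about 10 cm straight up off the tray and keep it there over the tray, level and still, for a few seconds. Finish while still holding it up, without letting go, and leave the tray and everything around it where it is.

Things in the scene. Friction and masses are not known exactly. Their poses are not given: they have to be found in the camera images.
- carrier_mid (a point): The loose round aluminium two-tier tiffin carrier, about 0.7 kg (varies): body 114 mm across, 190 mm tall with its handle, flat 120 mm base disc. This point is on its vertical axis, half-way up, 95 mm above its underside. Its z axis points up; its x axis points from the keeper's hinge side to the clip side; its y axis runs along the carry handle. Lid top is 121 mm above the underside. Upright steel straps 16 mm wide stand at y = +/-62 mm and carry the handle.
- carry_handle: The carrier's rigid top handle, a straight rectangular bar 14 mm wide (along x), 10 mm high and 128 mm long (along y) with a wooden sleeve along its middle 86 mm, part of the carrier; origin at the bar's centre, right above the carrier's axis, 185 mm above the carrier's underside; 59 mm of free air between bar and lid. Axes as the carrier's.
- keeper (a joint): Angle of the keeper bar: 0 rad is fully shut (flat, 7 mm above the lid), positive is raised, at most 0.62. It stays where it is left by friction (about 0.05 N m at the hinge). In the last 0.1 rad its end rod has to be pushed past the nose of the spring clip (about 2 to 3 N at the thumb pad); it snaps home below about 0.03 rad and is then retained.
- keeper_hinge (a point): Hinge axis of the keeper bar (it runs along the carrier's y axis), at x = -60 mm on the carrier, 128 mm above its underside. The bar is 12 mm wide, 4 mm thick and runs 138 mm from the hinge, under the handle, to an 8 mm end rod. Turns with the keeper: its x axis runs along the bar.
- keeper_pad (a point): Centre of the upper face of the keeper's thumb pad (a flat widening 26 mm along the bar, 30 mm across), 112 mm from the hinge axis: the place to press. When shut it lies at x = +52 mm on the carrier, 130 mm above its underside. Turns with the keeper. The spring clip's nose stands beyond it, from x = 79 mm outward on the carrier, reaching up to 139 mm above the underside: do not press on the clip.
- tray: Loose stainless tray, 220 x 300 mm (x, y), 16 mm high rim, 4 mm thick floor and walls; origin under its centre on the bench. The carrier stands on its floor.
- katori: Small steel bowl on the tray, 68 mm across, 32 mm high; origin under its centre. Leave alone.
- mortar: Stone mortar on the bench beside the tray, 104 mm across, 70 mm high; origin under its centre. Leave alone.
- cup: Grey plastic cup on the bench on the tray's other side, 74 mm across, 95 mm high; origin under its centre. Leave alone.
- basket: Round bamboo rice basket in the row behind the tray, 146 mm across, 75 mm high; origin under its centre. Leave alone.
- bottle: Steel water bottle in the row behind the tray, 68 mm across, 210 mm high; origin under its centre. Leave alone.
- jar: Glass jar with steel cap in the row behind the tray, 76 mm across, 110 mm high; origin under its centre. Leave alone.
Not all that is in view belongs to the job. There is more than one size of the part that bears carrier_mid; the job needs the largest.

How it is judged:
On the way, in this order (a step that is already met when the one before it is completed fails the run):
1. the keeper bar is snapped shut while the carrier stands on the tray (value of joint keeper below 0.03 rad and z of carrier_mid in the frame of tray below 0.109 m), for 0.2 s.
2. the carrier is held 7 to 15 cm above the tray, level and still, for 1.5 s (z of carrier_mid in the frame of tray between 0.169 and 0.249 m and angle between carrier_mid's own z axis and vertical below 0.12 rad and linear speed of carrier below 0.03 m/s and contact force between the fingers and carry_handle above 2 N), for 1.5 s.
At the end, for the whole second after the job is handed in: The keeper is shut (below 0.03 rad); the carrier hangs from the fingers by its handle with its underside 70 to 150 mm above the tray floor, its axis within 130 mm of the tray's centre, tilted less than 0.12 rad, still (under 30 mm/s and 0.2 rad/s), touching neither tray nor bowl (all of step 2 and value of joint keeper below 0.03 rad and horizontal distance between carrier_mid and tray below 0.13 m and angular speed of carrier below 0.2 rad/s and contact force between carrier and tray below 0.1 N and contact force between carrier and katori below 0.1 N); the arm keeps its last pose, push and grip.
It fails at once if the carrier is lifted with its keeper open (value of joint keeper above 0.06 rad and z of carrier_mid in the frame of tray above 0.119 m).
It fails at once if the carrier is tipped (angle between carrier_mid's own z axis and vertical above 0.35 rad).
It fails at once if the tray is shifted more than 30 mm (distance of tray from where it was at the start of the episode above 0.03 m).
It fails at once if a thing standing around is shifted more than 25 mm (distance of any of katori, mortar, cup, basket, bottle, jar from where it was at the start of the episode above 0.025 m).
It also fails if it takes over 51 s, if anything falls off the work surface, if the arm or the gripper's body presses on something with over 40 N, if the wrist force passes 120 N, or if a joint passes its speed limit or range.

## Robot

A 7-joint arm with a two-finger parallel gripper is mounted at the origin on the work surface. World frame = base frame: x ahead of the robot, y to its left, z up, the work surface at z = 0. Lengths are in m, angles in rad, forces in N, time in s.
With the tool pointing down it reaches from about 0.35 to 0.9 m from the base axis. Payload 19.9 kg.
Tool frame: the origin (TCP) lies at the very end of the fingers, on their centre line; the grasp point (between the pads) lies 19 mm behind it; z points along the fingers, y is the direction in which the jaws open and shut (so a half turn about z gives the same grasp; the last joint's range is limited). The gripper opens to 94 mm and grips with 3 to 60 N. Pads are 16 mm wide; open, the fingers measure 119 mm over their backs; the gripper's body (75 mm by 177 mm) begins 78 mm behind the grasp point.
Start: joints at [1.129, 0.417, -0.01, 1.614, 0.005, 1.111, -0.053], TCP at [0.243, -0.576, 0.205] pointing down, gripper open.
Joint ranges: [-2.81, 2.81], [-0.39, 2.02], [-1.27, 1.25], [0.06, 2.57], [-1.19, 4.33], [0.19, 2], [-2.82, 2.82]. Speed limits (rad/s): [1.89, 1.89, 2.39, 2.39, 3.01, 3.01, 3.01].

## Interface

Orientations are given as a rotation vector (axis times angle).
In Python, from station import status, viewer, order gives the robot as it stands.
- The arm moves only by the tool servo_tool, never from a script. Its argument "plan" is a list of rows, each a list of 3 entries, a list of its own where there are three numbers: the shift along the tool's x, y, z in cm, then the turn, a rotation vector about the tool's x, y, z in degrees, then the opening, from -1 (shut) to 1 (fully open). A call has 1 to 20 rows; each row is the pose to reach, as a shift and turn from the pose commanded when the call began, along the tool's axes at that moment; what a row does not reach only later rows make up. A row lasts 1/12 s, in which the tool goes at most 41.7 mm and 7.16 degrees, less where a joint would pass 70% of its speed; a pose out of reach is approached as far as the arm can. A call with a gripper value outside its range is refused whole. The fingers move at their own pace and stop on an object; "grip_force" is the grip in N (left out, the last holds). Time passes only in rows, so rows that repeat a pose let the fingers close. It gives the time, the measured TCP pose, the force and the opening at its end, in the units of the state.
- status.read_state(): the state, without advancing time (a new reading comes with each control period).
- viewer.grab_frame(name): name is "scene" or "top"; returns a dict with "frame" (480x640x3 uint8, red, green, blue), "range_z" (480x640 float32, m along the optical axis (not along the pixel's ray), 0 where there is no reading), "fovy" (degrees; the focal length in pixels is half the picture's height over the tangent of half this angle, whatever the lens; pixels are square), "cx", "cy" (the principal point, pixels), "k1" (the pictures are not rectified: a ray, as slopes to the right and down, at radius r is drawn at 1 + k1 r^2 times it, then the intrinsics apply), "xyz" and "attitude" of the camera in the world. Camera axes: x right, y up, looking along -z (the intrinsics and any distortion apply to the point x, -y, -z); pixel columns grow to the right and rows downward; lengths in m; the calibration is good to about 2 mm. A picture is of the moment at which its call begins.
- order.sign_off(): hands the job in, once; it reports no verdict.
The state is a dict: "time": time; "q": joint angles; "qvel": joint speeds; "tau": joint torques, N m; "tool_pos": TCP position; "eef_rot": TCP orientation; "contact_force": force on the tool from outside, world axes, zero at the start; "moment": the same for the moment, N m; "opening": opening from 0.0 (shut) to 1.0 (fully open).
Only numpy, scipy, OpenCV 4.12 (cv2) and the standard library are available. Lean on these libraries where they do the work, as an engineer would, in place of code of your own. Each camera call takes 0.05 s, during which the arm holds its last target. There are 200 camera calls.

## Working session

There is one attempt and no reset: what is moved stays moved. The work goes in short steps, Python scripts to look and compute and a tool call to move; the robot and the scene stay as the last step left them, time stands still between calls to the robot, and variables do not carry over. Pictures are saved under pics/ and viewed, about 8 in all and at most 12, crops included, and the job is handed in when it is done.

Besides the shell and the picture viewer there is one more tool, called after "Request:" as name([rows], argument=value, ...), one row to a line, values as JSON. servo_tool: Moves the arm, as the interface text tells. Its arguments: {"type":"object","properties":{"plan":{"type":"array"},"grip_force":{"type":"number"}},"required":["plan"]}

```bash
mkdir -p pics; cat > h.py <<'E'
import numpy as np, cv2
from scipy.spatial.transform import Rotation as R
from station import status, viewer, order
def rot(a):
    a=np.array(a,float)
    if a.shape==(3,3): return a
    return R.from_rotvec(a).as_matrix() if a.size==3 else R.from_quat(a).as_matrix()
def grab(n,save):
    d=viewer.grab_frame(n); np.savez('pics/'+save+'.npz',**d)
    cv2.imwrite('pics/'+save+'.png',d['frame'][:,:,::-1]); return d
def load(save): return {k:v for k,v in np.load('pics/'+save+'.npz').items()}
def cloud(d):
    H,W=d['range_z'].shape; f=H/2/np.tan(np.radians(d['fovy'])/2)
    K=np.array([[f,0,d['cx']],[0,f,d['cy']],[0,0,1]],float)
    uv=np.stack(np.meshgrid(np.arange(W),np.arange(H)),-1).reshape(-1,1,2).astype(float)
    s=cv2.undistortPoints(uv,K,np.array([float(d['k1']),0,0,0,0])).reshape(H,W,2)
    z=d['range_z'].astype(float)
    P=np.stack([s[...,0]*z,-s[...,1]*z,-z],-1)@rot(d['attitude']).T+d['xyz']
    P[z==0]=np.nan; return P
E
python3 - <<'E'
from h import *
for n in ('scene','top'):
    d=grab(n,n+'0'); print(n,{k:v for k,v in d.items() if k not in('frame','range_z')})
print(status.read_state())
a=cv2.imread('pics/scene0.png');b=cv2.imread('pics/top0.png')
E
```

```text
scene {'fovy': 50.39431763334005, 'cx': 313.2378268401188, 'cy': 242.86193932321063, 'k1': -0.11166881004336583, 'xyz': array([ 1.10507283, -0.05745641,  0.96140383]), 'attitude': array([0.51115306, 0.43124126, 1.35901558])}
top {'fovy': 56.34809404643382, 'cx': 324.7421882380037, 'cy': 230.78411228662839, 'k1': 0.018336988030553406, 'xyz': array([0.38166328, 0.05190799, 1.09712192]), 'attitude': array([ 0.10302435, -0.11971624, -1.56854822])}
{'time': 0.1, 'q': array([ 1.12949073,  0.41790508, -0.01029752,  1.61405973,  0.00471084,
        1.11071008, -0.05298197]), 'qvel': array([-0.00065995, -0.00300264, -0.00053948, -0.00224878, -0.00064378,
       -0.00232851,  0.00129485]), 'tau': array([ 3.04402260e-03, -8.52578759e+01,  6.40961118e-01, -4.26690602e+01,
       -4.88391949e-02,  1.65240507e-02,  5.26354461e-05]), 'tool_pos': array([ 0.24313633, -0.57542611,  0.20491642]), 'eef_rot': array([-3.07802814e+00, -6.23676733e-01,  4.76004407e-04]), 'contact_force': array([-0.20407581,  0.52687546,  0.74453331]), 'moment': array([0.01169243, 0.04302004, 0.00625476]), 'opening': 1.0030026441669722}
```

View pics/scene0.png

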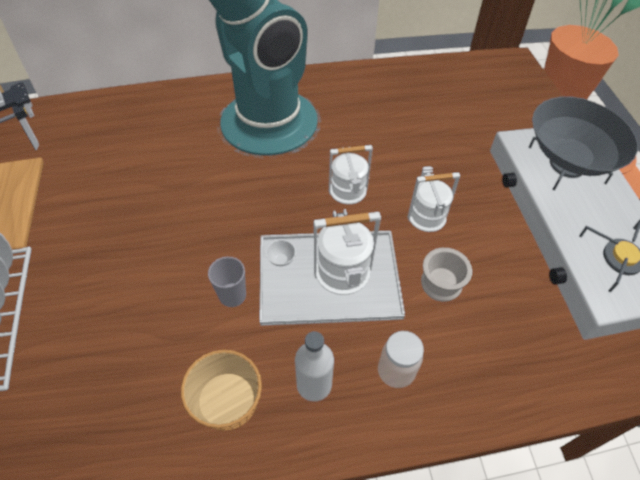

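View pics/top0.png

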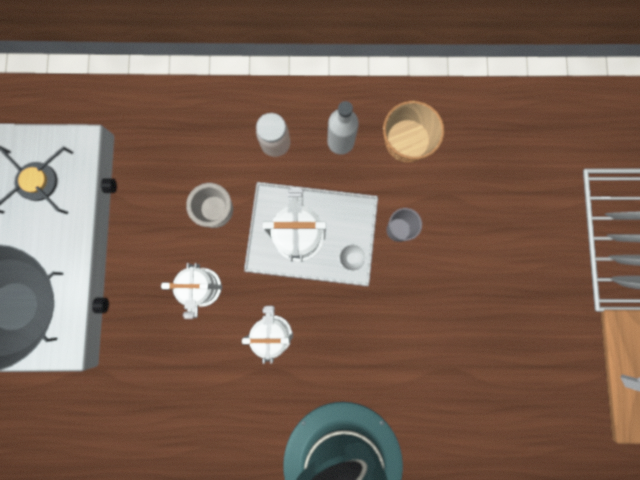

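Candidates for the carrier: the one on the tray (scene 345,255; top 295,232), and two smaller ones (scene 350,178 / top 268,338; scene 432,203 / top 195,287). The one on the tray looks largest. Next is a close crop plus measurements.

```bash
python3 - <<'E'
from h import *
s=load('scene0');t=load('top0')
a=s['frame'][195:305,290:400,::-1];b=t['frame'][175:285,240:350,::-1]
cv2.imwrite('pics/crop0.png',np.hstack([cv2.resize(x,(400,400),interpolation=cv2.INTER_CUBIC) for x in(a,b)]))
for nm,d in(('scene',s),('top',t)):
    P=cloud(d); hsv=cv2.cvtColor(d['frame'],cv2.COLOR_RGB2HSV)
    print(nm,'bench z',np.nanmedian(P[300:330,150:200,2]) )
    X=P.reshape(-1,3)
    # handle points on every carrier: orange-ish sleeve
    m=(hsv[...,1]>110)&(hsv[...,2]>130)&(hsv[...,0]<20)&(P[...,2]>.09)&(P[...,2]<.25)
    n,l,st,c=cv2.connectedComponentsWithStats(m.astype(np.uint8))
    for i in range(1,n):
        if st[i,4]>15:
            Q=P[l==i]; q=np.median(Q,0); w=np.linalg.svd(Q[:,:2]-Q[:,:2].mean(0))[2][0] if len(Q)<3000 else 0
            print('sleeve',c[i].round(),st[i,4],Q.mean(0).round(4),'zmed',q[2].round(4),'dir',np.round(w,3), 'len',np.ptp((Q[:,:2]@w)).round(3) if len(Q)<3000 else '')
E
```

```text
scene bench z -0.00016248826484188683
sleeve [351. 149.] 105 [0.288  0.1669 0.1414] zmed 0.1417 dir [ 0.02 -1.  ] len 0.058
sleeve [440. 176.] 108 [0.4018 0.3409 0.1422] zmed 0.1422 dir [ 0.013 -1.   ] len 0.057
sleeve [348. 219.] 290 [0.5237 0.1067 0.194 ] zmed 0.1942 dir [ 0.006 -1.   ] len 0.081
top bench z -2.9332528657111112e-06
sleeve [294. 225.] 190 [0.5225 0.1045 0.1938] zmed 0.1939 dir [ 0.001 -1.   ] len 0.077
sleeve [183. 286.] 60 [0.4017 0.341  0.1413] zmed 0.1421 dir [-0. -1.] len 0.072
sleeve [265. 340.] 54 [0.2881 0.1659 0.1421] zmed 0.1421 dir [-0.003 -1.   ] len 0.054
```

View pics/crop0.png

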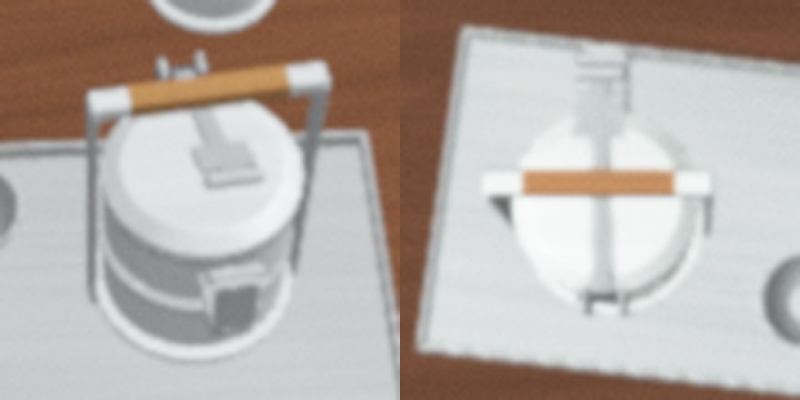

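The carrier on the tray is the right one: its sleeve is about 80 mm long against 57 mm on the others. Its clip side faces away from the robot (+x world). Next I measure the pad, the body axis and the other objects.

```bash
cat >> h.py <<'E'
def go(target,yrot=None):
    "shift (cm) and turn (deg) in tool axes from current measured pose to a pose with tool z down, tool y = yrot"
    s=status.read_state(); Rt=rot(s['eef_rot']); 
    print('tool',s['tool_pos'].round(4),'t',s['time'],'F',s['contact_force'].round(2),'op',s['opening'],'q',s['q'].round(2));print('axes',Rt.round(3).tolist())
    print('shift',(Rt.T@(np.array(target)-s['tool_pos'])*100).round(2))
    if yrot is not None:
        z=np.array([0,0,-1.]);y=np.array(yrot,float);D=np.stack([np.cross(y,z),y,z],1)
        print('turn',np.degrees(R.from_matrix(Rt.T@D).as_rotvec()).round(2))
E
python3 - <<'E'
from h import *
for n in('scene0','top0'):
    P=cloud(load(n)).reshape(-1,3);P=P[~np.isnan(P).any(1)]
    x,y,z=P.T
    # full handle bar
    m=(z>.188)&(z<.2)&(abs(y-.106)<.075)&(abs(x-.523)<.02); Q=P[m]
    print(n,'bar',m.sum(),'x',np.percentile(Q[:,0],[3,97]).round(4),'y',np.percentile(Q[:,1],[1,99]).round(4),'slope',np.polyfit(Q[:,1],Q[:,0],1).round(4))
    m=(abs(x-.523)<.05)&(abs(y-.106)<.055)&(z>.118)&(z<.129);print('lid z',np.median(z[m]).round(4),P[m].mean(0).round(4))
    for lo in np.arange(.45,.64,.01):
        m=(x>lo)&(x<lo+.01)&(abs(y-.106)<.03)&(z>.131)&(z<.186)
        if m.sum()>2:print(lo.round(2),m.sum(),'y',y[m].min().round(3),y[m].max().round(3),'z',np.median(z[m]).round(4),z[m].max().round(3))
    m=(z>.06)&(z<.25)&(x>.3)&(y>-.25)&(y<.45)
    lab={'mortar':(.58,.26),'cup':(.53,-.1),'basket':(.74,-.13),'bottle':(.73,.02),'jar':(.72,.15)}
    for k,(a,b) in lab.items():
        q=P[m&(np.hypot(x-a,y-b)<.08)]
        if len(q):print(k,q.min(0).round(3),q.max(0).round(3))
go([.573,.106,.30],[1,0,0]);go([.573,.106,.30],[-1,0,0])
E
```

```text
scene0 bar 514 x [0.5154 0.5307] y [0.0431 0.1688] slope [3.00e-04 5.24e-01]
lid z 0.1239 [0.5313 0.1023 0.1237]
0.45 8 y 0.093 0.118 z 0.1377 0.139
0.46 46 y 0.091 0.121 z 0.1357 0.141
0.47 5 y 0.1 0.111 z 0.1396 0.141
0.51 13 y 0.1 0.112 z 0.164 0.166
0.52 31 y 0.082 0.134 z 0.1706 0.186
0.53 17 y 0.1 0.111 z 0.1736 0.177
0.54 21 y 0.099 0.112 z 0.1789 0.182
0.55 39 y 0.091 0.121 z 0.1839 0.186
0.6 60 y 0.092 0.121 z 0.142 0.145
0.61 57 y 0.094 0.118 z 0.138 0.144
mortar [0.537 0.261 0.06 ] [0.641 0.336 0.075]
cup [ 0.503 -0.177  0.06 ] [ 0.578 -0.104  0.099]
basket [ 0.699 -0.208  0.06 ] [ 0.819 -0.097  0.082]
bottle [ 0.737 -0.033  0.06 ] [0.802 0.034 0.215]
jar [0.732 0.129 0.06 ] [0.8   0.202 0.115]
top0 bar 477 x [0.5167 0.5309] y [0.0417 0.1677] slope [0.0008 0.5233]
lid z 0.1234 [0.5178 0.1047 0.1232]
0.45 7 y 0.093 0.116 z 0.1372 0.138
0.46 53 y 0.091 0.119 z 0.135 0.141
0.47 24 y 0.101 0.11 z 0.1398 0.143
0.48 25 y 0.101 0.11 z 0.1445 0.149
0.49 25 y 0.101 0.109 z 0.1506 0.152
0.5 29 y 0.1 0.111 z 0.1557 0.16
0.51 30 y 0.1 0.111 z 0.1606 0.166
0.53 12 y 0.1 0.11 z 0.1735 0
[... 271 characters left out ...]
04  0.101]
basket [ 0.7   -0.205  0.06 ] [ 0.819 -0.098  0.082]
bottle [ 0.733 -0.033  0.061] [0.794 0.034 0.214]
jar [0.726 0.128 0.06 ] [0.798 0.203 0.115]
tool [ 0.2431 -0.5754  0.2049] t 0.1 F [-0.2   0.53  0.74] op 1.0030026441669722 q [ 1.13  0.42 -0.01  1.61  0.    1.11 -0.05]
axes [[0.921, 0.389, -0.0], [0.389, -0.921, 0.001], [-0.0, -0.001, -1.0]]
shift [ 56.91 -49.94  -9.46]
turn [-6.000e-02 -3.000e-02 -6.709e+01]
tool [ 0.2431 -0.5754  0.2049] t 0.1 F [-0.2   0.53  0.74] op 1.0030026441669722 q [ 1.13  0.42 -0.01  1.61  0.    1.11 -0.05]
axes [[0.921, 0.389, -0.0], [0.389, -0.921, 0.001], [-0.0, -0.001, -1.0]]
shift [ 56.91 -49.94  -9.46]
turn [-3.0000e-02  6.0000e-02  1.1291e+02]
```

Request:
servo_tool([
  [[0,0,-4],[0,0,0],-1],
  [[3,-3,-8],[0,0,-4],-1],
  [[8,-7,-9.5],[0,0,-9],-1],
  [[12,-10.6,-9.5],[0,0,-14],-1],
  [[16,-14.2,-9.5],[0,0,-19],-1],
  [[20,-17.7,-9.5],[0,0,-24],-1],
  [[24,-21.3,-9.5],[0,0,-28],-1],
  [[28,-24.8,-9.5],[0,0,-33],-1],
  [[32,-28.3,-9.5],[0,0,-38],-1],
  [[36,-31.9,-9.5],[0,0,-43],-1],
  [[40,-35.4,-9.5],[0,0,-47],-1],
  [[44,-39,-9.5],[0,0,-52],-1],
  [[48,-42.5,-9.5],[0,0,-57],-1],
  [[52,-46.1,-9.5],[0,0,-62],-1],
  [[54.5,-48.3,-9.5],[0,0,-65],-1],
  [[56.5,-50.05,-9.5],[0,0,-67.1],-1],
  [[56.5,-50.05,-9.5],[0,0,-67.1],-1],
  [[56.5,-50.05,-9.5],[0,0,-67.1],-1],
  [[56.5,-50.05,-9.5],[0,0,-67.1],-1],
  [[56.5,-50.05,-9.5],[0,0,-67.1],-1],
])

```text
time: 1.77
tool_pos: [0.5695, 0.1102, 0.3]
eef_rot: [-2.216, -2.225, -0.001]
contact_force: [0.4, 0.1, -1.0]
opening: 0.004
```

```bash
python3 - <<'E'
from h import *
go([.569,.1055,.20],[1,0,0])
E
```

```text
tool [0.5695 0.1102 0.3   ] t 1.7667 F [ 0.42  0.09 -1.01] op 0.004156593748938239 q [ 0.27  0.32 -0.65  1.59  0.2   1.29 -0.41]
axes [[-0.004, 1.0, -0.001], [1.0, 0.004, 0.002], [0.002, -0.001, -1.0]]
shift [-0.49 -0.04 10.  ]
turn [-0.04 -0.1   0.22]
```

Request:
servo_tool([
  [[0,0,3],[0,0,0],-1],
  [[0,0,6],[0,0,0],-1],
  [[0,0,9],[0,0,0],-1],
  [[0,0,10],[0,0,0],-1],
  [[0,0,10],[0,0,0],-1],
  [[0,0,10],[0,0,0],-1],
])

```text
time: 2.27
tool_pos: [0.5692, 0.1054, 0.2013]
eef_rot: [-2.221, -2.221, -0.0]
contact_force: [-0.5, -0.5, 0.7]
opening: 0.003
```

```bash
python3 - <<'E'
from h import *
go([.569,.1055,.20],[1,0,0])
d=grab('scene','scene1')
cv2.imwrite('pics/crop1.png',cv2.resize(d['frame'][110:310,250:450,::-1],(600,600),interpolation=cv2.INTER_CUBIC))
E
```

```text
tool [0.5692 0.1054 0.2013] t 2.2667 F [-0.5  -0.48  0.69] op 0.002993254641243836 q [ 0.25  0.4  -0.62  1.72  0.26  1.1  -0.45]
axes [[-0.0, 1.0, 0.0], [1.0, 0.0, 0.0], [0.0, 0.0, -1.0]]
shift [ 0.01 -0.02  0.13]
turn [ 0.   -0.02  0.  ]
```

View pics/crop1.png

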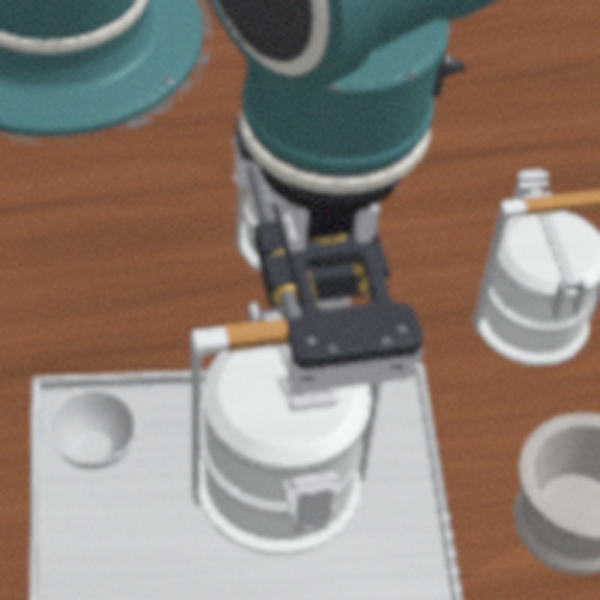

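The closed fingers are above the pad (crop 310,390), clear of the handle and the clip. Pressing down.

Request:
servo_tool([
  [[0,0,1],[0,0,0],-1],
  [[0,0,1.6],[0,0,0],-1],
  [[0,0,2.2],[0,0,0],-1],
  [[0,0,2.8],[0,0,0],-1],
  [[0,0,3.4],[0,0,0],-1],
  [[0,0,4],[0,0,0],-1],
  [[0,0,4.6],[0,0,0],-1],
  [[0,0,5.2],[0,0,0],-1],
  [[0,0,5.2],[0,0,0],-1],
])

```text
time: 3.07
tool_pos: [0.5683, 0.1051, 0.1471]
eef_rot: [-2.22, -2.221, 0.002]
contact_force: [-0.6, 0.5, -0.2]
opening: 0.004
```

Request:
servo_tool([
  [[0,0,0.3],[0,0,0],-1],
  [[0,0,0.6],[0,0,0],-1],
  [[0,0,0.9],[0,0,0],-1],
  [[0,0,1.2],[0,0,0],-1],
  [[0,0,1.4],[0,0,0],-1],
  [[0,0,1.4],[0,0,0],-1],
  [[0,0,1.4],[0,0,0],-1],
])

```text
time: 3.65
tool_pos: [0.5688, 0.1052, 0.1343]
eef_rot: [-2.221, -2.221, 0.001]
contact_force: [-0.0, 1.1, 0.1]
opening: 0.007
```

Request:
servo_tool([
  [[0,0,0.1],[0,0,0],-1],
  [[0,0,0.2],[0,0,0],-1],
  [[0,0,0.3],[0,0,0],-1],
  [[0,0,0.3],[0,0,0],-1],
  [[0,0,0.3],[0,0,0],-1],
])

```text
time: 4.07
tool_pos: [0.57, 0.1055, 0.1331]
eef_rot: [2.22, 2.22, 0.003]
contact_force: [-3.8, -1.4, 24.0]
opening: 0.006
```

```bash
python3 - <<'E'
from h import *
go([.569,.1055,.1335])
P=cloud(grab('scene','scene2'));x,y,z=P.reshape(-1,3).T
for lo in np.arange(.46,.63,.01):
    m=(x>lo)&(x<lo+.01)&(abs(y-.106)<.03)&(z>.1285)&(z<.183)
    if m.sum()>2:print(lo.round(2),m.sum(),'y',y[m].min().round(3),y[m].max().round(3),'z',np.median(z[m]).round(4),z[m].max().round(3))
E
```

```text
tool [0.57   0.1055 0.1331] t 4.0667 F [-3.79 -1.42 24.01] op 0.005649650238427109 q [ 0.22  0.48 -0.59  1.78  0.32  0.97 -0.5 ]
axes [[-0.0, 1.0, 0.003], [1.0, 0.0, 0.0], [0.0, 0.003, -1.0]]
shift [-0.   -0.1  -0.04]
0.46 3 y 0.091 0.092 z 0.1354 0.137
0.56 4 y 0.092 0.092 z 0.1329 0.133
0.58 22 y 0.092 0.119 z 0.1324 0.136
0.59 24 y 0.091 0.113 z 0.1333 0.138
0.6 55 y 0.091 0.121 z 0.1419 0.147
0.61 74 y 0.093 0.12 z 0.1375 0.145
```

24 N with the fingers at the shut height means the keeper is at its stop. Retract and check.

Request:
servo_tool([
  [[0,0,-0.5],[0,0,0],-1],
  [[0,0,-3],[0,0,0],-1],
  [[0,0,-6],[0,0,0],-1],
  [[0,0,-9],[0,0,0],-1],
  [[0,0,-10.5],[0,0,0],0],
  [[0,-2,-10.5],[0,0,0],0.5],
  [[0,-4.5,-10.5],[0,0,0],0.5],
  [[0,-4.5,-10.5],[0,0,0],0.5],
  [[0,-4.5,-10.5],[0,0,0],0.5],
  [[0,-4.5,-10.5],[0,0,0],0.5],
])

```text
time: 4.95
tool_pos: [0.5242, 0.105, 0.2365]
eef_rot: [2.222, 2.221, 0.0]
contact_force: [-0.0, 0.3, 0.0]
opening: 0.393
```

```bash
python3 - <<'E'
from h import *
go([.5235,.1055,.17],[1,0,0])
for n in('scene','top'):
    d=grab(n,n+'3');P=cloud(d).reshape(-1,3);x,y,z=P.T
    for lo in np.arange(.46,.63,.01):
        m=(x>lo)&(x<lo+.01)&(abs(y-.106)<.02)&(z>.1285)&(z<.183)
        if m.sum()>4:print(lo.round(2),m.sum(),'y',y[m].min().round(3),y[m].max().round(3),'z',np.median(z[m]).round(4),z[m].max().round(3))
    m=(z>.188)&(z<.1955)&(abs(y-.106)<.075)&(abs(x-.523)<.03);Q=P[m]
    if m.sum()>5:print(n,'bar',m.sum(),'x',np.percentile(Q[:,0],[3,97]).round(4),'y',np.percentile(Q[:,1],[1,99]).round(4))
    if n=='scene': cv2.imwrite('pics/crop3.png',cv2.resize(d['frame'][110:310,250:450,::-1],(600,600),interpolation=cv2.INTER_CUBIC))
E
```

```text
tool [0.5242 0.105  0.2365] t 4.95 F [-0.03  0.3   0.03] op 0.39279677206904623 q [ 0.29  0.28 -0.65  1.79  0.19  1.14 -0.42]
axes [[0.0, 1.0, 0.0], [1.0, -0.0, -0.0], [-0.0, 0.0, -1.0]]
shift [ 0.05 -0.07  6.65]
turn [ 0.01  0.01 -0.01]
0.46 44 y 0.091 0.117 z 0.1354 0.141
0.49 19 y 0.1 0.114 z 0.1336 0.135
0.5 28 y 0.092 0.112 z 0.134 0.136
0.51 25 y 0.091 0.117 z 0.1332 0.137
0.52 26 y 0.101 0.121 z 0.1352 0.183
0.53 25 y 0.1 0.112 z 0.134 0.137
0.54 24 y 0.1 0.113 z 0.1342 0.139
0.55 27 y 0.1 0.112 z 0.1344 0.137
0.56 62 y 0.092 0.121 z 0.1341 0.138
0.57 67 y 0.091 0.121 z 0.1347 0.138
0.58 62 y 0.091 0.121 z 0.134 0.138
0.59 25 y 0.092 0.113 z 0.1342 0.138
0.6 65 y 0.091 0.121 z 0.142 0.147
0.61 62 y 0.094 0.118 z 0.1378 0.144
scene bar 414 x [0.5153 0.5304] y [0.0429 0.169 ]
```

View pics/crop3.png

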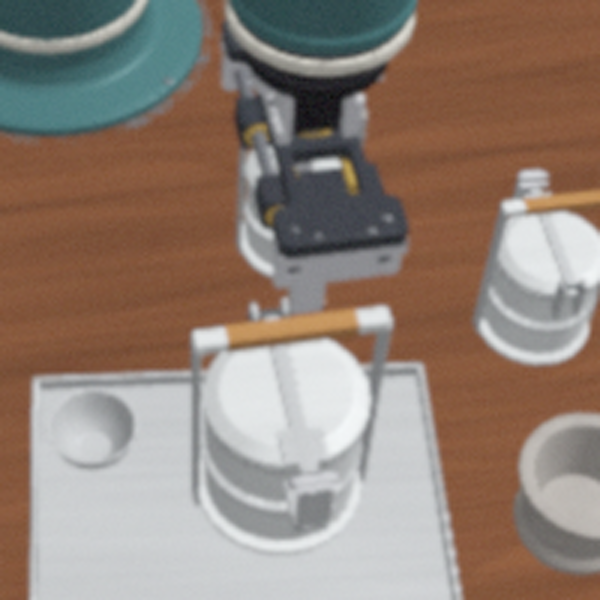

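The keeper lies flat at z 0.134 along its whole length, with its end under the clip (crop 312,485), so it is snapped shut. The carrier has not moved. Grasping the handle.

Request:
servo_tool([
  [[0,0,1.5],[0,0,0],0.3],
  [[0,-0.05,3],[0,0,0],0.3],
  [[0,-0.05,4.5],[0,0,0],0.3],
  [[0,-0.05,6],[0,0,0],0.3],
  [[0,-0.05,6.7],[0,0,0],0.3],
  [[0,-0.05,6.7],[0,0,0],0.3],
  [[0,-0.05,6.7],[0,0,0],-0.2],
  [[0,-0.05,6.7],[0,0,0],-0.5],
  [[0,-0.05,6.7],[0,0,0],-1],
  [[0,-0.05,6.7],[0,0,0],-1],
  [[0,-0.05,6.7],[0,0,0],-1],
  [[0,-0.05,6.7],[0,0,0],-1],
  [[0,-0.05,6.7],[0,0,0],-1],
  [[0,-0.05,6.7],[0,0,0],-1],
], grip_force=40)

```text
time: 6.22
tool_pos: [0.5236, 0.1052, 0.1696]
eef_rot: [2.221, 2.221, 0.001]
contact_force: [2.0, 0.3, -1.5]
opening: 0.143
```

Request:
servo_tool([
  [[0,0,-0.2],[0,0,0],-1],
  [[0,0,-0.6],[0,0,0],-1],
  [[0,0,-1.2],[0,0,0],-1],
  [[0,0,-2],[0,0,0],-1],
  [[0,0,-3],[0,0,0],-1],
  [[0,0,-4],[0,0,0],-1],
  [[0,0,-5],[0,0,0],-1],
  [[0,0,-6],[0,0,0],-1],
  [[0,0,-7],[0,0,0],-1],
  [[0,0,-8],[0,0,0],-1],
  [[0,0,-8.8],[0,0,0],-1],
  [[0,0,-9.5],[0,0,0],-1],
  [[0,0,-10],[0,0,0],-1],
  [[0,0,-10.3],[0,0,0],-1],
  [[0,0,-10.5],[0,0,0],-1],
  [[0,0,-10.5],[0,0,0],-1],
  [[0,0,-10.5],[0,0,0],-1],
  [[0,0,-10.5],[0,0,0],-1],
  [[0,0,-10.5],[0,0,0],-1],
  [[0,0,-10.5],[0,0,0],-1],
])

```text
time: 7.88
tool_pos: [0.5233, 0.1052, 0.2742]
eef_rot: [-2.221, -2.221, 0.0]
contact_force: [0.7, -1.2, -6.1]
opening: 0.143
```

Request:
servo_tool([
  [[0,0,0],[0,0,0],-1],
  [[0,0,0],[0,0,0],-1],
  [[0,0,0],[0,0,0],-1],
  [[0,0,0],[0,0,0],-1],
  [[0,0,0],[0,0,0],-1],
  [[0,0,0],[0,0,0],-1],
  [[0,0,0],[0,0,0],-1],
  [[0,0,0],[0,0,0],-1],
  [[0,0,0],[0,0,0],-1],
  [[0,0,0],[0,0,0],-1],
  [[0,0,0],[0,0,0],-1],
  [[0,0,0],[0,0,0],-1],
  [[0,0,0],[0,0,0],-1],
  [[0,0,0],[0,0,0],-1],
  [[0,0,0],[0,0,0],-1],
  [[0,0,0],[0,0,0],-1],
  [[0,0,0],[0,0,0],-1],
  [[0,0,0],[0,0,0],-1],
  [[0,0,0],[0,0,0],-1],
  [[0,0,0],[0,0,0],-1],
])

```text
time: 9.55
tool_pos: [0.5234, 0.1052, 0.2744]
eef_rot: [-2.221, -2.221, 0.0]
contact_force: [-0.0, -0.0, -5.6]
opening: 0.145
```

Request:
servo_tool([
  [[0,0,0],[0,0,0],-1],
  [[0,0,0],[0,0,0],-1],
  [[0,0,0],[0,0,0],-1],
  [[0,0,0],[0,0,0],-1],
  [[0,0,0],[0,0,0],-1],
  [[0,0,0],[0,0,0],-1],
  [[0,0,0],[0,0,0],-1],
  [[0,0,0],[0,0,0],-1],
  [[0,0,0],[0,0,0],-1],
  [[0,0,0],[0,0,0],-1],
  [[0,0,0],[0,0,0],-1],
  [[0,0,0],[0,0,0],-1],
])

```text
time: 10.55
tool_pos: [0.5234, 0.1052, 0.2745]
eef_rot: [-2.221, -2.221, -0.0]
contact_force: [0.4, 0.1, -6.2]
opening: 0.144
```

```bash
python3 - <<'E'
from h import *
go([.5235,.1055,.275],[1,0,0])
d=grab('scene','scene4');P=cloud(d).reshape(-1,3);x,y,z=P.T
for nm,a,b,c in(('keeper',.53,.60,.006),):
    for lo in np.arange(.48,.62,.01):
        m=(x>lo)&(x<lo+.01)&(abs(y-.1055)<.006)&(z>.2)&(z<.27)
        if m.sum()>3:print(lo.round(2),np.median(z[m]).round(4))
m=(abs(x-.523)<.05)&(abs(y-.1055)<.05)&(abs(y-.1055)>.02)&(z>.215)&(z<.24);A=np.c_[x[m],y[m],np.ones(m.sum())]
print('lid plane',m.sum(),np.linalg.lstsq(A,z[m],rcond=None)[0].round(4),np.median(z[m]).round(4))
m=(z>.003)&(z<.02)&(abs(x-.5)<.2)&(abs(y-.07)<.25);print('tray',np.percentile(P[m],[1,99],axis=0).round(3))
Q=cloud(load('scene0')).reshape(-1,3);x,y,z=Q.T;m=(z>.003)&(z<.02)&(abs(x-.5)<.2)&(abs(y-.07)<.25);print('tray before',np.percentile(Q[m],[1,99],axis=0).round(3))
cv2.imwrite('pics/crop4.png',cv2.resize(d['frame'][90:330,230:470,::-1],(600,600),interpolation=cv2.INTER_CUBIC))
E
```

```text
tool [0.5234 0.1052 0.2745] t 10.55 F [ 0.35  0.14 -6.17] op 0.14375927869280217 q [ 0.3   0.25 -0.66  1.74  0.16  1.21 -0.4 ]
axes [[-0.0, 1.0, -0.0], [1.0, 0.0, 0.0], [0.0, -0.0, -1.0]]
shift [ 0.03  0.01 -0.05]
turn [-0. -0.  0.]
0.48 0.2305
0.49 0.2393
0.5 0.239
0.51 0.2393
0.52 0.2388
0.53 0.2391
0.54 0.2387
0.55 0.2393
0.56 0.2392
0.57 0.2388
0.58 0.2388
0.59 0.2388
0.6 0.2469
0.61 0.226
lid plane 1180 [-0.0441  0.0111  0.25  ] 0.2287
tray [[ 0.322 -0.155  0.003]
 [ 0.667  0.307  0.019]]
tray before [[ 0.313 -0.157  0.003]
 [ 0.669  0.308  0.019]]
```

View pics/crop4.png

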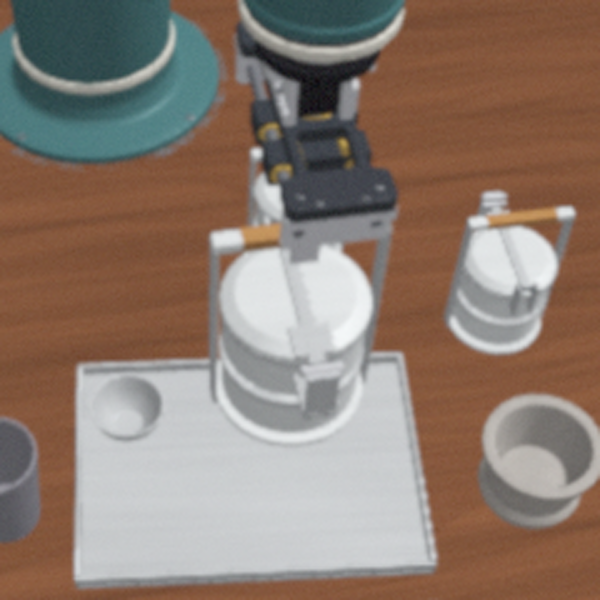

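The picture shows the carrier hanging level over the tray with the keeper under its clip (crop 318,375), and the bowl, cup and mortar in place. It has been held still for about 2.7 s, so I am handing in.

```bash
python3 -c "
from h import *
print(order.sign_off())"
```

```text
the job is handed in; nothing more can be done
None
```

The keeper is snapped shut and the carrier is hanging from the gripper about 10.5 cm above the tray. I handed the job in at about 10.6 s of the 51 s allowed; the hand-in reports no verdict.

- **Keeper:** I pressed the thumb pad with closed fingers until it met its stop at 24 N. Afterwards the depth images showed the bar flat along its whole length, 7 mm or so above the lid and under the clip. It stayed flat after the lift.
- **Lift:** I gripped the wooden sleeve at 40 N, raised the carrier straight up and held it for about 2.7 s. The wrist read about 6 N of hanging weight, and the grip opening and tool pose did not change during the hold.
- **Level:** The keeper bar's height varied by less than 1 mm along its length, which puts the carrier's tilt along the bar below about 0.01 rad. A rough plane fit to the lid disagreed and gave 0.04 rad. I put that down to stray points at the lid's edge, and it is still within the 0.12 limit.
- **Surroundings:** The last picture shows the tray, bowl, cup and mortar where they were. The tray's outer bounds in the depth data matched the start to within about 2 mm. The exception was the near x edge, which differed by 9 mm. That edge of the window also takes in points from other objects, so I don't read it as tray movement. I did not re-measure the basket, bottle or jar, but the arm stayed clear of them.

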